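# Slide the forming block under the drilling jig's bridge

### The arm

A 6-joint arm with a two-finger parallel gripper is mounted at the origin on a cart in front of the work surface, level with it; the furniture and walls round the work are solid. World frame = base frame: x ahead of the robot, y to its left, z up, the work surface at z = 0. Lengths are in m, angles in rad, forces in N, time in s.
With the tool pointing down it reaches from about 0.3 to 0.875 m from the base axis. Payload 6.4 kg.
Tool frame: the origin (TCP) lies at the very end of the fingers, on their centre line; the grasp point (between the pads) lies 19 mm behind it; z points along the fingers, y is the line along which they close (so a half turn about z gives the same grasp; the last joint's range is limited). The gripper opens to 85 mm and grips with 20 to 120 N. Pads are 22 mm wide; open, the fingers measure 114 mm over their backs; the gripper's body (76 mm by 85 mm) begins 54 mm behind the grasp point. The pads swing forward as they close: fully open they stand 13 mm farther back than shut.
Start: joints at [-1.416, 0.181, 1.607, -0, 1.354, -0.206], TCP at [0.203, -0.538, 0.231] pointing down, gripper open.
Joint ranges: [-2.99, 2.99], [-0.89, 2.07], [0.3, 2.58], [-1.14, 4.28], [0, 2.63], [-3.12, 3.12]. Speed limits (rad/s): [2.57, 2.57, 3.01, 3.14, 3.14, 3.14].

### API

Orientations are given as a unit quaternion [w, x, y, z].
In Python, from bench import ctrl, eyes gives the robot as it stands (ctrl), with the cameras (eyes).
- The arm moves only by the shell command python3 jog.py FILE, which reads ROWS from the file FILE. ROWS is a JSON object with one list for each field, all of the same length, 1 to 10, a row being the entries at one place: dx, dy, dz (the shift in a scale on which 1.0 is 1 m), rx, ry, rz (a rotation vector in a scale on which 1.0 is 2 rad), jaw (the opening from 0.0 (shut) to 1.0 (fully open)); each row is the pose to reach, as a shift and turn from the pose commanded when the command began, along the tool's axes at that moment; what a row does not reach only later rows make up. A row lasts 1/8 s, in which the tool goes at most 0.0625 m and 0.188 rad, less where a joint would pass 70% of its speed; a pose out of reach is approached as far as the arm can. The fingers move at their own pace and stop on an object; the grip force is fixed at half the most. Time passes only in rows, so rows that do not move let the fingers close. It prints the time, the measured TCP pose, the force, the opening and the grip force at its end. Input that does not fit is refused with a message, and nothing moves.
- ctrl.get_obs(): the state, without advancing time (a new reading comes with each control period).
- eyes.camera(name): name is "scene" or "top" or "wrist"; returns the picture (400x640x3 uint8, blue, green, red); there is no depth.
- eyes.camera_params(name): a dict with "fovy" (degrees; the focal length in pixels is half the picture's height over the tangent of half this angle, whatever the lens; pixels are square), "cx", "cy" (the principal point, pixels), "view" (4x4, takes a point from world to camera coordinates). Camera axes: x right, y up, looking along -z (the intrinsics and any distortion apply to the point x, -y, -z); pixel columns grow to the right and rows downward; lengths in m; the calibration is good to about 2 mm. A picture is of the moment at which its call begins: read the wrist's pose just before it. camera_params takes no time and is no camera call; for the wrist camera it gives the pose at the moment of the call.
- ctrl.hand_in(): hands the job in; it is judged then, once.
The state is a dict: "time_s": time; "q": joint angles; "dq": joint speeds; "joint_efforts": joint torques, N m; "eef_pos": TCP position; "eef_rot": TCP orientation; "wrist_force": force on the tool from outside, world axes, zero at the start; "torque": the same for the moment, N m; "opening": opening from 0.0 (shut) to 1.0 (fully open); "grasp_force": force on a finger pad.
Only numpy, scipy, OpenCV 4.12 (cv2) and the standard library are available. Lean on these libraries where they do the work, as an engineer would, in place of code of your own. Each camera call takes 0.05 s, during which the arm holds its last target. There are 200 camera calls.

### The job

Push the dark walnut forming block lengthwise along the bench, through the flared mouth of the drilling jig and under its low bridge, until its front end is fully home against the jig's end stop; then take the hand away. Only push it, gently, with the fingers: do not pinch it, and keep it flat on the bench, never lifted or tipped. Leave the small things around the jig where they are.

Things in the scene. Friction and masses are not known exactly. Their poses are not given: they have to be found in the camera images.
- walnut_block: walnut forming block, a dark brown bar lying flat, loose, about 0.2 kg, 55 x 150 x 18 mm (x, y, z of its own frame: its length runs along its y). Origin: centre of its underside. Either end may go in first. It starts in front of the jig's mouth, to one side and turned.
- drill_jig: metal drilling jig, fixed, no floor (the block slides on the bench). Origin on the bench under the bridge's centre, z up, +x the way the block goes in (roughly the robot's left). Two guide rails, inner faces at y = +-31.5 mm, 14 mm high, from x = -23 mm to the stop. Steel bridge: x = -18 to 18 mm, y = +-50 mm, underside 23 mm, top 33 mm above the bench; its bushing reaches 42 mm
- jig_mouth (a point): centre of the jig's mouth, at jig x = -45 mm, 9 mm above the bench (half the block's height). Lead-in pieces 14 mm high flare outward from the rails to an opening about 80 mm wide at x = -50 mm
- jig_stop (a point): centre of the end stop's face, at jig x = +90 mm, 9 mm above the bench; the stop is a bar across the rails, 16 mm high. With the block home its origin is at jig x = 15 mm, y within 4 mm of 0, its length along jig x, and its rear end stands out of the mouth at x = -60 mm
- ring: rough yellow cast ring, lying flat, 43 mm across, 7 mm high; loose bystander near the jig, to be left alone. Origin: centre of its underside.
- cork: tan cork standing up, 23 mm across, 28 mm high; loose bystander near the jig, to be left alone. Origin: centre of its underside.
- dome: pale plaster dome, 44 mm across, 20 mm high; loose bystander near the jig, to be left alone. Origin: centre of its underside.
- loupe: folding loupe in a black shell, 33 x 50 x 17 mm; loose bystander near the jig, to be left alone. Origin: centre of its underside.
- pebble: black pebble, 31 x 52 x 24 mm; loose bystander near the jig, to be left alone. Origin: centre of its underside.

How it is judged:
On the way, in this order (a step that is already met when the one before it is completed fails the run):
1. the block's front end is under the bridge, the block in line with the jig (x of walnut_block in the frame of drill_jig above -0.085 m and y of walnut_block in the frame of drill_jig between -0.007 and 0.007 m and angle between the y axis of walnut_block and the x axis of drill_jig, either way round below 0.1 rad), for 0.05 s.
2. the block is home against the end stop (x of walnut_block in the frame of drill_jig above 0.011 m and y of walnut_block in the frame of drill_jig between -0.007 and 0.007 m and angle between the y axis of walnut_block and the x axis of drill_jig, either way round below 0.1 rad), for 0.1 s.
At the end, for the whole second after the job is handed in: the block lies flat (tilt under 0.03 rad, underside within 3 mm of the bench) and at rest in the jig under the bridge, its front end within 4 mm of the end stop (origin beyond jig x = 11 mm), its centre within 7 mm of the jig's middle line and its length within 0.1 rad of it (all of step 2 and angle between walnut_block's own z axis and vertical below 0.03 rad and height (world z) of walnut_block below 0.003 m and linear speed of walnut_block below 0.01 m/s); the robot touches nothing.
It fails at once if the block is lifted off the bench (centre of its underside over 5 mm up) (height (world z) of walnut_block above 0.005 m).
It fails at once if the block is tipped (over 0.1 rad) (angle between walnut_block's own z axis and vertical above 0.1 rad).
It fails at once if the fingers pinch the block or shove it hard (over 35 N between fingers and block) (contact force between the fingers and walnut_block above 35 N).
It fails at once if one of the small things round the jig (ring, cork, dome, loupe, pebble) is moved over 20 mm (distance of any of ring, cork, dome, loupe, pebble from where it was at the start of the episode above 0.02 m).
It also fails if it takes over 48 s, if anything falls off the work surface, if the arm or the gripper's body presses on something with over 40 N, if the wrist force passes 120 N, or if a joint passes its speed limit or range.

## Working session

There is one attempt and no reset: what is moved stays moved. The work goes in short steps, Python scripts to look and compute and a shell command to move; the robot and the scene stay as the last step left them, time stands still between calls to the robot, and variables do not carry over. Pictures are saved under pics/ and viewed, at most 10 in all, crops included, and the job is handed in when it is done.

```bash
ls; mkdir -p pics; python3 - <<'E'
from bench import ctrl, eyes
import cv2
o=ctrl.get_obs(); print(o)
for n in("top","scene"):
    p=eyes.camera_params(n); print(n,p)
    cv2.imwrite(f"pics/{n}0.png",eyes.camera(n))
E
```

```text
bench.py
jog.py
pics
{'time_s': 0.0, 'q': array([-1.41628380e+00,  1.81544990e-01,  1.60804341e+00, -1.39442143e-05,
        1.35380751e+00, -2.06293930e-01]), 'dq': array([ 0.00058998,  0.00065551,  0.00014617, -0.00124055,  0.00011861,
       -0.001106  ]), 'joint_efforts': array([ 4.94397882e-04, -4.44866073e+01, -3.51340520e+01, -3.72137592e-04,
        8.95840436e-03, -4.20328774e-06]), 'eef_pos': array([ 0.20291685, -0.53739189,  0.23036484]), 'eef_rot': array([-9.01503258e-04,  9.83770753e-01,  1.79427680e-01,  1.65362324e-05]), 'wrist_force': array([ 0.43319687,  0.09440449, -0.10055839]), 'torque': array([-0.0218557 ,  0.05328484,  0.01048483]), 'grasp_force': 0.0, 'opening': 1.000473105089328}
top {'fovy': 44.440452162991406, 'cx': 317.5477302491078, 'cy': 194.69977487659318, 'view': array([[ 0.00966242, -0.99993667, -0.0057707 ,  0.08523771],
       [ 0.99655759,  0.00915426,  0.08239638, -0.57384318],
       [-0.08233834, -0.00654698,  0.99658293, -0.86258353],
       [ 0.        ,  0.        ,  0.        ,  1.        ]])}
scene {'fovy': 54.23107445131576, 'cx': 319.5007146382434, 'cy': 201.21768657399753, 'view': array([[-0.80841114, -0.58843336, -0.01475156,  0.49389216],
       [ 0.30206814, -0.4362412 ,  0.84761339, -0.17919618],
       [-0.50519923,  0.68076413,  0.53040921, -0.63350481],
       [ 0.        ,  0.        ,  0.        ,  1.        ]])}
```

View pics/top0.png

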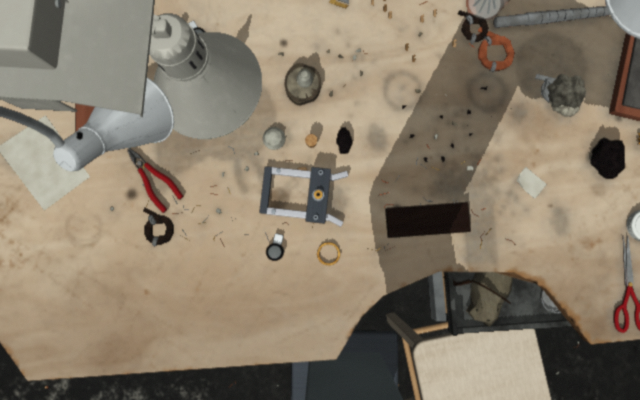

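View pics/scene0.png

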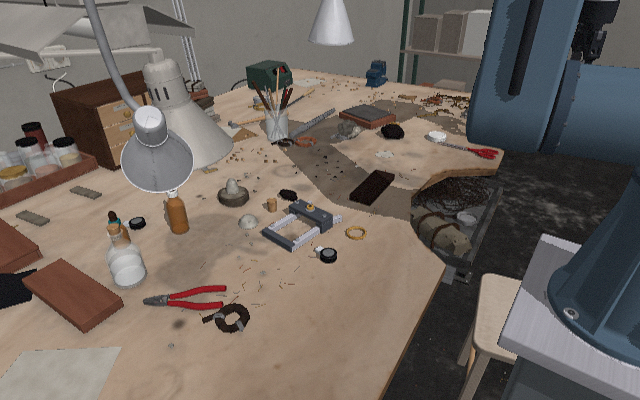

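The top view shows the jig at about (295,195), its stop at left (266,190) and its mouth at right (340,195). The block is at about (428,219) and slightly turned. The ring is at (329,252), loupe (275,250), pebble (345,139), cork (312,141) and dome (274,136). The scene view agrees. Next I measure.

```bash
cat > h.py <<'E'
import numpy as np, cv2
from bench import ctrl, eyes
def proj(n,P):
    p=eyes.camera_params(n); f=200/np.tan(np.radians(p["fovy"])/2)
    c=p["view"]@np.r_[P,1]; return np.array([p["cx"]+f*c[0]/-c[2],p["cy"]-f*c[1]/-c[2]])
def ray(n,uv,z,p=None):
    p=p or eyes.camera_params(n); f=200/np.tan(np.radians(p["fovy"])/2)
    d=np.array([(uv[0]-p["cx"])/f,-(uv[1]-p["cy"])/f,-1.]); R=p["view"][:3,:3]; t=p["view"][:3,3]
    o=-R.T@t; d=R.T@d; return o+d*(z-o[2])/d[2]
def block(img,n="top",box=(370,180,500,260),thr=45):
    x0,y0,x1,y1=box; m=np.zeros(img.shape[:2],np.uint8)
    m[y0:y1,x0:x1]=(img[y0:y1,x0:x1].max(2)<thr)*255
    m=cv2.morphologyEx(m,cv2.MORPH_OPEN,np.ones((5,5)))
    cs,_=cv2.findContours(m,cv2.RETR_EXTERNAL,cv2.CHAIN_APPROX_NONE); c=max(cs,key=cv2.contourArea)
    w=np.array([ray(n,q,.018)[:2] for q in c[:,0].astype(float)],np.float32)
    return cv2.minAreaRect(w*1000)
E
python3 - <<'E'
from h import *
im=cv2.imread("pics/top0.png")
for t in(35,45,55): print(t,block(im,thr=t))
cv2.imwrite("pics/c1.png",cv2.resize(im[150:240,250:480],None,fx=3.4,fy=3.4,interpolation=cv2.INTER_CUBIC))
print([im[219,x].tolist() for x in(380,385,390,428,465,475)],[im[y,428].tolist() for y in(200,206,210,232,236,240)])
for n,c in dict(ring=(329,252),loupe=(275,252),pebble=(345,139),cork=(312,141),dome=(274,136)).items(): print(n,ray("top",c,.01).round(3))
E
```

```text
35 ((530.2264404296875, -108.59535217285156), (51.18846893310547, 147.6925048828125), 4.856098651885986)
45 ((530.8274536132812, -108.88424682617188), (53.00345230102539, 149.13885498046875), 4.936865329742432)
55 ((530.2334594726562, -109.15110778808594), (53.83736038208008, 150.567626953125), 4.485135555267334)
[[88, 105, 117], [75, 89, 100], [12, 13, 20], [10, 13, 20], [18, 22, 33], [108, 127, 141]] [[85, 93, 96], [13, 16, 22], [11, 15, 21], [12, 15, 21], [82, 98, 111], [87, 104, 118]]
ring [0.47  0.069 0.01 ]
loupe [0.469 0.167 0.01 ]
pebble [0.678 0.041 0.01 ]
cork [0.674 0.102 0.01 ]
dome [0.683 0.173 0.01 ]
```

View pics/c1.png

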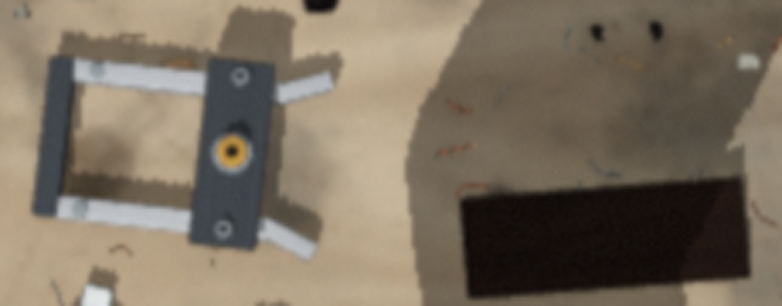

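The crop shows the bridge corners at about (208,58), (274,65), (258,250) and (190,243), the stop bar at left, and the bushing at (232,151). The block's left end is nearer the robot. Now the jig pose.

```bash
python3 - <<'E'
from h import *
im=cv2.imread("pics/top0.png")
C=lambda a:[np.array(q)/3.4+[250-.35,150-.35] for q in a]
def rect(sub,z,name):
    x0,y0,x1,y1=sub; s=im[y0:y1,x0:x1].astype(int)
    m=np.zeros(im.shape[:2],np.uint8); m[y0:y1,x0:x1]=((s.max(2)<95)&(s[:,:,0]>=s[:,:,2]-3))*255
    m=cv2.morphologyEx(m,cv2.MORPH_CLOSE,np.ones((5,5))); m=cv2.morphologyEx(m,cv2.MORPH_OPEN,np.ones((3,3)))
    cs,_=cv2.findContours(m,cv2.RETR_EXTERNAL,cv2.CHAIN_APPROX_NONE); c=max(cs,key=cv2.contourArea)
    w=np.array([ray("top",q,z)[:2] for q in c[:,0].astype(float)],np.float32); print(name,cv2.minAreaRect(w*1000))
rect((300,162,336,226),.033,"bridge"); rect((255,162,275,218),.016,"stop")
for n,a,z in(("bridge",[(208,58),(274,65),(258,250),(190,243)],.033),("stop",[(52,57),(75,58),(58,216),(33,213)],.016),("bush",[(232,151)],.042),("railU in",[(77,80),(203,95)],.014),("railD in",[(62,197),(192,208)],.014),("flareU",[(278,102),(333,85)],.014),("flareD",[(265,220),(318,243)],.014)):
    print(n,[ray("top",q,z)[:2].round(4).tolist() for q in C(a)])
E
```

```text
bridge ((572.206787109375, 89.37503814697266), (35.92517852783203, 96.71856689453125), 84.32329559326172)
stop ((582.4693603515625, 185.69871520996094), (13.15342903137207, 83.85865020751953), 84.69686126708984)
bridge [[0.6227, 0.1032], [0.6193, 0.0682], [0.5214, 0.0759], [0.5248, 0.1116]]
stop [[0.6249, 0.1878], [0.6245, 0.1754], [0.539, 0.183], [0.5405, 0.1965]]
bush [[0.5727, 0.0899]]
railU in [[0.6128, 0.1743], [0.6052, 0.1061]]
railD in [[0.5494, 0.1813], [0.5441, 0.1113]]
flareU [[0.6018, 0.0655], [0.6113, 0.0359]]
flareD [[0.538, 0.072], [0.526, 0.0435]]
```

```bash
cat >> h.py <<'E'
from scipy.spatial.transform import Rotation as Ro
YAW=np.radians(84.4); J=np.array([.5723,.0896]); U=np.array([np.cos(YAW),np.sin(YAW)]); V=np.array([-U[1],U[0]])
def tojig(p): d=np.asarray(p)[:2]-J; return np.array([d@U,d@V])
def fromjig(x,y,z): return np.r_[J+x*U+y*V,z]
def go(P,yaw):
    "shift and turn in tool axes to put the TCP at P, pointing down, tool x at this yaw"
    o=ctrl.get_obs(); R=Ro.from_quat(o["eef_rot"],scalar_first=True)
    T=Ro.from_matrix(np.c_[[np.cos(yaw),np.sin(yaw),0],[np.sin(yaw),-np.cos(yaw),0],[0,0,-1]])
    print("t",round(o["time_s"],2),"shift",R.inv().apply(P-o["eef_pos"]).round(4),"turn",(R.inv()*T).as_rotvec().round(4))
E
python3 - <<'E'
from h import *
b=np.array([.5303,-.109]); print("block jig",tojig(b)); x=tojig(b)[0]
go(fromjig(x,.095,.08),YAW-np.pi/2)
E
```

```text
block jig [-0.20175064  0.02241959]
t 0.1 shift [ 0.3924 -0.3173  0.1511] turn [-0.0015  0.      0.4585]
```

The manual's scale: turns go in shares of 2 rad. Converting my numbers, 0.458 rad / 2 = 0.229.

```bash
echo '{"dx": [0.392, 0.392, 0.392, 0.392, 0.392, 0.392, 0.392, 0.392, 0.392, 0.392], "dy": [-0.317, -0.317, -0.317, -0.317, -0.317, -0.317, -0.317, -0.317, -0.317, -0.317], "dz": [0.15, 0.15, 0.15, 0.15, 0.15, 0.15, 0.15, 0.15, 0.15, 0.15], "rx": [-0.0008, -0.0008, -0.0008, -0.0008, -0.0008, -0.0008, -0.0008, -0.0008, -0.0008, -0.0008], "ry": [0, 0, 0, 0, 0, 0, 0, 0, 0, 0], "rz": [0.229, 0.229, 0.229, 0.229, 0.229, 0.229, 0.229, 0.229, 0.229, 0.229], "jaw": [0.45, 0.45, 0.45, 0.45, 0.45, 0.45, 0.45, 0.45, 0.45, 0.45]}' > rows.txt && python3 jog.py rows.txt; python3 - <<'E'
from h import *
go(fromjig(-.2018,.095,.005),YAW-np.pi/2)
print(tojig(ctrl.get_obs()["eef_pos"]))
im=eyes.camera("wrist"); cv2.imwrite("pics/w1.png",im)
E
```

```text
time_s: 1.35
eef_pos: [0.4575, -0.1011, 0.0803]
eef_rot: [0.0, 0.999, -0.047, -0.001]
wrist_force: [-0.3, -0.0, 0.9]
opening: 0.446
grasp_force: 0.0
t 1.35 shift [0.0008 0.0008 0.0753] turn [0.0006 0.0018 0.0041]
[-0.20099016  0.09562459]
```

View pics/w1.png

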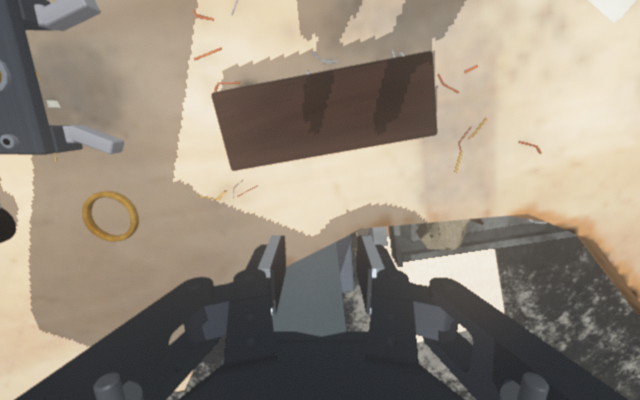

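The wrist view shows the block turned, its corners at about (213,92), (433,52), (437,135) and (232,170). The bench edge comes close behind it, at about (400,215), with the fingers at (320,265). I check where that edge is before lowering.

```bash
python3 - <<'E'
from h import *
p=eyes.camera_params("wrist")
for q in [(213,92),(433,52),(437,135),(232,170)]: print("block",tojig(ray("wrist",q,.018)).round(4))
for q in [(320,237),(355,232),(365,225),(400,218),(530,216)]: print("edge",ray("wrist",q,0).round(3))
for y in (.095,.08,.075): print(y,fromjig(-.2018,y,0).round(3),proj("wrist",fromjig(-.2018,y,0)).round())
E
```

```text
block [-0.1314  0.0097]
block [-0.2761 -0.0148]
block [-0.2847  0.0378]
block [-0.1396  0.0626]
edge [ 0.43 -0.1   0.  ]
edge [ 0.432 -0.13   0.   ]
edge [ 0.437 -0.139  0.   ]
edge [ 0.44  -0.168  0.   ]
edge [ 0.432 -0.275  0.   ]
0.095 [ 0.458 -0.102  0.   ] [318. 205.]
0.08 [ 0.473 -0.103  0.   ] [318. 187.]
0.075 [ 0.478 -0.104  0.   ] [318. 181.]
```

Scaled: 0.004 rad / 2 = 0.002.

```bash
echo '{"dx": [0, 0, 0], "dy": [0.001, 0.001, 0.001], "dz": [0.04, 0.074, 0.074], "rx": [0, 0, 0], "ry": [0.001, 0.001, 0.001], "rz": [0.002, 0.002, 0.002], "jaw": [0.45, 0.45, 0.45]}' > rows.txt && python3 jog.py rows.txt; echo '{"dx": [0.01, 0.018, 0.023, 0.028, 0.033, 0.038, 0.042], "dy": [0, 0, 0, 0, 0, 0, 0], "dz": [0, 0, 0, 0, 0, 0, 0], "rx": [0, 0, 0, 0, 0, 0, 0], "ry": [0, 0, 0, 0, 0, 0, 0], "rz": [0, 0, 0, 0, 0, 0, 0], "jaw": [0.45, 0.45, 0.45, 0.45, 0.45, 0.45, 0.45]}' > rows.txt && python3 jog.py rows.txt; python3 - <<'E'
from h import *
print(tojig(ctrl.get_obs()["eef_pos"])); go(fromjig(-.2018,.0385,.005),YAW-np.pi/2)
cv2.imwrite("pics/w2.png",eyes.camera("wrist")); im=eyes.camera("top"); cv2.imwrite("pics/t2.png",im)
r=block(im); print(r,tojig(np.array(r[0])/1000))
E
```

```text
time_s: 1.78
eef_pos: [0.4553, -0.1044, 0.0056]
eef_rot: [-0.0, 0.999, -0.051, -0.001]
wrist_force: [0.2, 0.8, 0.1]
opening: 0.448
grasp_force: 0.0
time_s: 2.65
eef_pos: [0.4997, -0.1082, 0.0073]
eef_rot: [0.001, 0.999, -0.051, 0.001]
wrist_force: [-1.6, 1.2, 0.8]
opening: 0.45
grasp_force: 1.0
[-0.20397523  0.05294243]
t 2.65 shift [ 0.0144 -0.0022  0.0023] turn [ 0.0013 -0.002  -0.0033]
((523.518310546875, -93.9476547241211), (109.22811126708984, 129.12677001953125), 89.86524200439453) [-0.18743191  0.03063776]
```

View pics/w2.png

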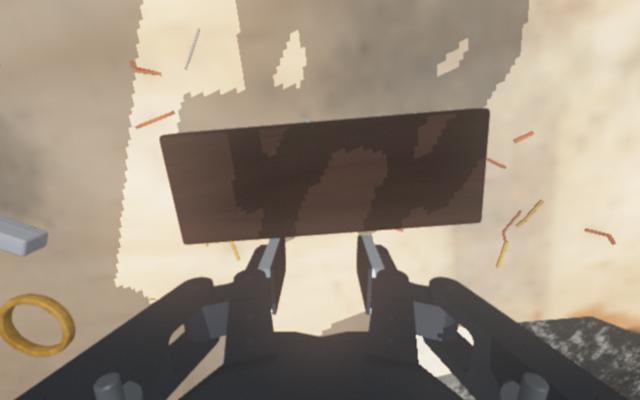

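The wrist view shows the front finger on the block's near side at about (275,240), with the block still turned by a few degrees. I push on to the line.

Scaled: -0.003 rad / 2 = -0.0015.

```bash
echo '{"dx": [0.005, 0.01, 0.0145, 0.0145], "dy": [0, 0, 0, 0], "dz": [0.001, 0.002, 0.002, 0.002], "rx": [0, 0, 0, 0], "ry": [-0.001, -0.001, -0.001, -0.001], "rz": [-0.0015, -0.0015, -0.0015, -0.0015], "jaw": [0.45, 0.45, 0.45, 0.45]}' > rows.txt && python3 jog.py rows.txt; python3 - <<'E'
from h import *
print(tojig(ctrl.get_obs()["eef_pos"]))
im=eyes.camera("wrist"); cv2.imwrite("pics/w3.png",im)
r=block(im,"wrist",(120,90,540,236),75); print(r,tojig(np.array(r[0])/1000)); print(tojig(cv2.boxPoints(r)[0]/1000),tojig(cv2.boxPoints(r)[1]/1000),tojig(cv2.boxPoints(r)[2]/1000),tojig(cv2.boxPoints(r)[3]/1000))
E
```

```text
time_s: 3.25
eef_pos: [0.5149, -0.1101, 0.0055]
eef_rot: [0.001, 0.999, -0.049, 0.001]
wrist_force: [0.1, -1.1, 1.1]
opening: 0.451
grasp_force: 0.0
[-0.20439197  0.03764189]
((555.063720703125, -130.3292999267578), (116.18595123291016, 48.994728088378906), 84.263671875) [-0.22056163 -0.00430732]
[-0.27859616  0.02032824] [-0.27871273 -0.02866635] [-0.1625271  -0.02894289] [-0.16241053  0.0200517 ]
```

View pics/w3.png

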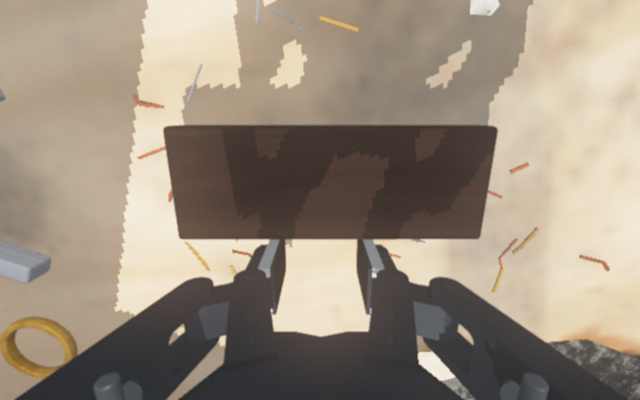

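The block is now square to the jig and on its line: far edge at jig y ≈ -28.8 mm, angle within 0.2°, rear end at x ≈ -278 mm. I back off, lift, turn a quarter and go behind it.

```bash
echo '{"dx": [-0.015, -0.025, -0.025], "dy": [0, 0, 0], "dz": [0, 0, -0.06], "rx": [0, 0, 0], "ry": [0, 0, 0], "rz": [0, 0, 0], "jaw": [0.45, 0.3, 0.25]}' > rows.txt && python3 jog.py rows.txt; python3 - <<'E'
from h import *
go(fromjig(-.318,0,.065),YAW)
E
```

```text
time_s: 3.68
eef_pos: [0.4843, -0.1054, 0.0616]
eef_rot: [-0.002, 0.999, -0.049, -0.005]
wrist_force: [1.5, -0.8, 0.3]
opening: 0.251
grasp_force: 0.0
t 3.67 shift [ 0.0686  0.1153 -0.0044] turn [-0.0101  0.0061 -1.5719]
```

Scaled: -1.572 rad / 2 = -0.786.

```bash
echo '{"dx": [0.068, 0.068, 0.068, 0.068, 0.068, 0.068, 0.068, 0.068, 0.068, 0.068], "dy": [0.115, 0.115, 0.115, 0.115, 0.115, 0.115, 0.115, 0.115, 0.115, 0.115], "dz": [-0.004, -0.004, -0.004, -0.004, -0.004, -0.004, -0.004, -0.004, -0.004, -0.004], "rx": [0, 0, 0, 0, 0, 0, 0, 0, 0, 0], "ry": [0, 0, 0, 0, 0, 0, 0, 0, 0, 0], "rz": [-0.786, -0.786, -0.786, -0.786, -0.786, -0.786, -0.786, -0.786, -0.786, -0.786], "jaw": [0.25, 0.25, 0.25, 0.25, 0.25, 0.25, 0.25, 0.25, 0.25, 0.25]}' > rows.txt && python3 jog.py rows.txt; python3 - <<'E'
from h import *
go(fromjig(-.318,0,.005),YAW); im=eyes.camera("top"); cv2.imwrite("pics/t4.png",im)
r=block(im,box=(370,180,478,260)); print(r,tojig(np.array(r[0])/1000)); cv2.imwrite("pics/t4c.png",cv2.resize(im[150:250,250:510],None,fx=3,fy=3))
E
```

```text
time_s: 4.92
eef_pos: [0.5455, -0.2285, 0.0697]
eef_rot: [0.001, 0.741, 0.672, -0.0]
wrist_force: [0.4, 0.2, 0.3]
opening: 0.254
grasp_force: 0.0
t 4.92 shift [ 0.0013 -0.0044  0.0647] turn [ 0.0007  0.0016 -0.0002]
((555.5319213867188, -115.6960220336914), (147.59739685058594, 51.623722076416016), 84.357666015625) [-0.2059525  -0.00334533]
```

View pics/t4c.png

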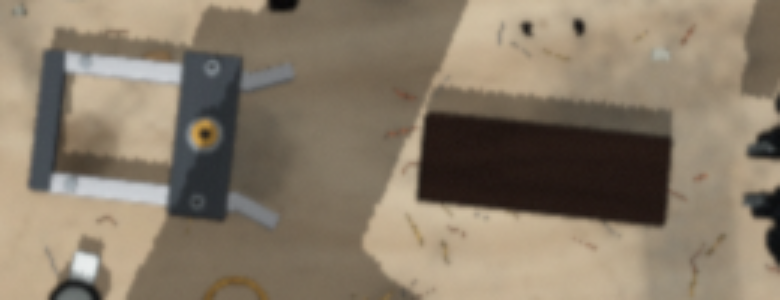

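The view shows the block square and roughly in line, at about (545,168) in the crop, possibly 2-3 mm to -y. The fingers are behind it at (765,175) and the mouth is clear. I lower and push with a slight drift to the centre.

Scaled: 0.0015 rad / 2 = 0.0008.

```bash
echo '{"dx": [0, 0, 0.012, 0.02], "dy": [-0.0025, -0.0025, -0.0025, -0.0025], "dz": [0.04, 0.064, 0.064, 0.064], "rx": [0, 0, 0, 0], "ry": [0.0008, 0.0008, 0.0008, 0.0008], "rz": [0, 0, 0, 0], "jaw": [0.25, 0.25, 0.25, 0.25]}' > rows.txt && python3 jog.py rows.txt; echo '{"dx": [0.008, 0.018, 0.028, 0.038, 0.048, 0.058, 0.068, 0.078], "dy": [0, -0.0003, -0.0006, -0.0009, -0.0012, -0.0015, -0.0018, -0.002], "dz": [0, 0, 0, 0, 0, 0, 0, 0], "rx": [0, 0, 0, 0, 0, 0, 0, 0], "ry": [0, 0, 0, 0, 0, 0, 0, 0], "rz": [0, 0, 0, 0, 0, 0, 0, 0], "jaw": [0.25, 0.25, 0.25, 0.25, 0.25, 0.25, 0.25, 0.25]}' > rows.txt && python3 jog.py rows.txt; python3 - <<'E'
from h import *
print(tojig(ctrl.get_obs()["eef_pos"]),ctrl.get_obs()["wrist_force"]); go(fromjig(-.15,0,.005),YAW)
cv2.imwrite("pics/w5.png",eyes.camera("wrist"))
E
```

```text
time_s: 5.48
eef_pos: [0.5455, -0.2077, 0.0064]
eef_rot: [0.001, 0.741, 0.672, 0.0]
wrist_force: [0.5, 0.0, 0.7]
opening: 0.25
grasp_force: 0.0
time_s: 6.48
eef_pos: [0.5505, -0.1298, 0.0055]
eef_rot: [0.0, 0.741, 0.672, 0.0]
wrist_force: [0.4, -2.5, 2.8]
opening: 0.252
grasp_force: 1.6
[-0.22050495  0.0003199 ] [ 0.36523115 -2.45700491  2.76220176]
t 6.47 shift [0.0705 0.0004 0.0005] turn [ 0.0001 -0.0001  0.0008]
```

View pics/w5.png

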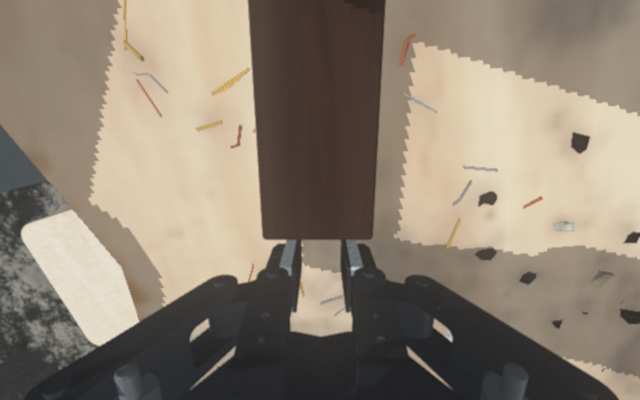

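The block stays square and centred on the fingers, its rear edge from (262,238) to (374,238). I continue through the mouth, watching the force.

```bash
echo '{"dx": [0.01, 0.02, 0.03, 0.04, 0.05], "dy": [0, 0, 0, 0, 0], "dz": [0, 0, 0, 0, 0], "rx": [0, 0, 0, 0, 0], "ry": [0, 0, 0, 0, 0], "rz": [0, 0, 0, 0, 0], "jaw": [0.25, 0.25, 0.25, 0.25, 0.25]}' > rows.txt && python3 jog.py rows.txt; echo '{"dx": [0.008, 0.016, 0.024, 0.032, 0.04], "dy": [0, 0, 0, 0, 0], "dz": [0, 0, 0, 0, 0], "rx": [0, 0, 0, 0, 0], "ry": [0, 0, 0, 0, 0], "rz": [0, 0, 0, 0, 0], "jaw": [0.25, 0.25, 0.25, 0.25, 0.25]}' > rows.txt && python3 jog.py rows.txt; python3 - <<'E'
from h import *
print(tojig(ctrl.get_obs()["eef_pos"])); go(fromjig(-.071,0,.005),YAW)
im=eyes.camera("wrist");cv2.imwrite("pics/w6.png",im)
E
```

```text
time_s: 7.15
eef_pos: [0.5551, -0.0798, 0.0053]
eef_rot: [-0.0, 0.741, 0.672, 0.0]
wrist_force: [-0.6, -1.3, -0.1]
opening: 0.25
grasp_force: 0.5
time_s: 7.78
eef_pos: [0.5593, -0.0405, 0.0056]
eef_rot: [0.0, 0.741, 0.672, 0.0]
wrist_force: [-0.2, -0.6, -0.2]
opening: 0.252
grasp_force: 0.5
[-0.13071798  0.00025631]
t 7.78 shift [0.0597 0.0003 0.0006] turn [ 0.0004 -0.      0.0006]
```

View pics/w6.png

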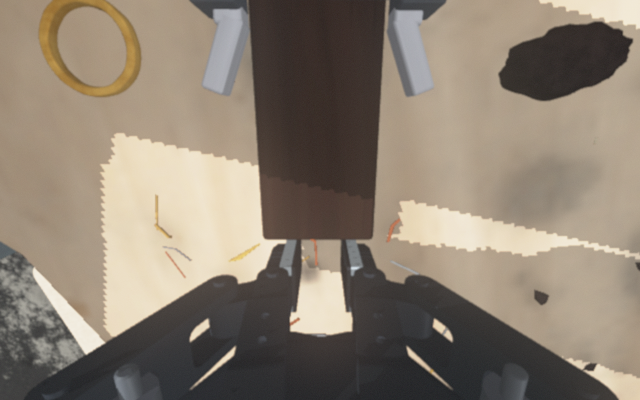

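The block is in the mouth under the bridge, with even gaps to both flares at (222,60) and (412,60), and the ring and pebble untouched. I push on to just short of the stop, then in small steps.

```bash
echo '{"dx": [0.009, 0.018, 0.027, 0.036, 0.045, 0.051, 0.053, 0.053], "dy": [0, 0, 0, 0, 0, 0, 0, 0], "dz": [0, 0, 0, 0, 0, 0, 0, 0], "rx": [0, 0, 0, 0, 0, 0, 0, 0], "ry": [0, 0, 0, 0, 0, 0, 0, 0], "rz": [0, 0, 0, 0, 0, 0, 0, 0], "jaw": [0.25, 0.25, 0.25, 0.25, 0.25, 0.25, 0.25, 0.25]}' > rows.txt && python3 jog.py rows.txt; echo '{"dx": [0.001, 0.002, 0.002], "dy": [0, 0, 0], "dz": [0, 0, 0], "rx": [0, 0, 0], "ry": [0, 0, 0], "rz": [0, 0, 0], "jaw": [0.25, 0.25, 0.25]}' > rows.txt && python3 jog.py rows.txt;  python3 - <<'E'
from h import *
print(tojig(ctrl.get_obs()["eef_pos"]))
E
```

```text
time_s: 8.82
eef_pos: [0.5643, 0.0121, 0.0055]
eef_rot: [-0.0, 0.741, 0.672, 0.0]
wrist_force: [0.1, 0.1, -0.3]
opening: 0.253
grasp_force: 0.0
time_s: 9.2
eef_pos: [0.5645, 0.0137, 0.0055]
eef_rot: [0.0, 0.741, 0.672, 0.0]
wrist_force: [0.1, -1.4, 0.1]
opening: 0.253
grasp_force: 0.6
[-0.07627069  0.00036416]
```

```bash
for i in 1 2 3; do :; done; echo '{"dx": [0.001, 0.002, 0.002], "dy": [0, 0, 0], "dz": [0, 0, 0], "rx": [0, 0, 0], "ry": [0, 0, 0], "rz": [0, 0, 0], "jaw": [0.25, 0.25, 0.25]}' > rows.txt && python3 jog.py rows.txt; echo '{"dx": [0.001, 0.001], "dy": [0, 0], "dz": [0, 0], "rx": [0, 0], "ry": [0, 0], "rz": [0, 0], "jaw": [0.25, 0.25]}' > rows.txt && python3 jog.py rows.txt; echo '{"dx": [0.001, 0.001], "dy": [0, 0], "dz": [0, 0], "rx": [0, 0], "ry": [0, 0], "rz": [0, 0], "jaw": [0.25, 0.25]}' > rows.txt && python3 jog.py rows.txt
```

```text
time_s: 9.57
eef_pos: [0.5647, 0.016, 0.0055]
eef_rot: [-0.0, 0.741, 0.672, 0.0]
wrist_force: [-0.5, -0.7, -0.3]
opening: 0.251
grasp_force: 0.2
time_s: 9.82
eef_pos: [0.5649, 0.0169, 0.0056]
eef_rot: [0.0, 0.741, 0.672, 0.0]
wrist_force: [0.2, -1.0, 0.7]
opening: 0.252
grasp_force: 0.2
time_s: 10.07
eef_pos: [0.5649, 0.0179, 0.0056]
eef_rot: [0.0, 0.741, 0.672, 0.0]
wrist_force: [0.3, 0.1, -0.2]
opening: 0.249
grasp_force: 0.3
```

Now at jig x ≈ -72 mm with no stop contact yet, so I continue in 1 mm steps.

```bash
echo '{"dx": [0.001, 0.001], "dy": [0, 0], "dz": [0, 0], "rx": [0, 0], "ry": [0, 0], "rz": [0, 0], "jaw": [0.25, 0.25]}' > rows.txt && python3 jog.py rows.txt; echo '{"dx": [0.001, 0.001], "dy": [0, 0], "dz": [0, 0], "rx": [0, 0], "ry": [0, 0], "rz": [0, 0], "jaw": [0.25, 0.25]}' > rows.txt && python3 jog.py rows.txt
```

```text
time_s: 10.32
eef_pos: [0.565, 0.0183, 0.0056]
eef_rot: [0.0, 0.741, 0.672, -0.0]
wrist_force: [-1.1, -4.8, -0.3]
opening: 0.25
grasp_force: 2.1
time_s: 10.58
eef_pos: [0.565, 0.0184, 0.0056]
eef_rot: [0.001, 0.74, 0.672, -0.001]
wrist_force: [-1.7, -9.1, -0.2]
opening: 0.246
grasp_force: 4.3
```

The arm has stopped with 9 N at the nominal home position (TCP jig x ≈ -71.6 mm), so this is the stop. I withdraw and check.

```bash
echo '{"dx": [-0.01, -0.04, -0.08, -0.11, -0.14, -0.18, -0.22, -0.22], "dy": [0, 0, 0, 0, 0, 0, 0, 0], "dz": [0, 0, -0.02, -0.08, -0.12, -0.14, -0.14, -0.14], "rx": [0, 0, 0, 0, 0, 0, 0, 0], "ry": [0, 0, 0, 0, 0, 0, 0, 0], "rz": [0, 0, 0, 0, 0, 0, 0, 0], "jaw": [0.25, 0.25, 0.25, 0.25, 0.25, 0.25, 0.25, 0.25]}' > rows.txt && python3 jog.py rows.txt; python3 - <<'E'
from h import *
im=eyes.camera("top"); cv2.imwrite("pics/t7.png",cv2.resize(im[120:265,240:400],None,fx=4,fy=4,interpolation=cv2.INTER_CUBIC))
E
```

```text
time_s: 11.58
eef_pos: [0.5438, -0.2019, 0.1462]
eef_rot: [0.001, 0.742, 0.671, 0.001]
wrist_force: [0.3, -0.3, -1.2]
opening: 0.249
grasp_force: 0.0
```

View pics/t7.png

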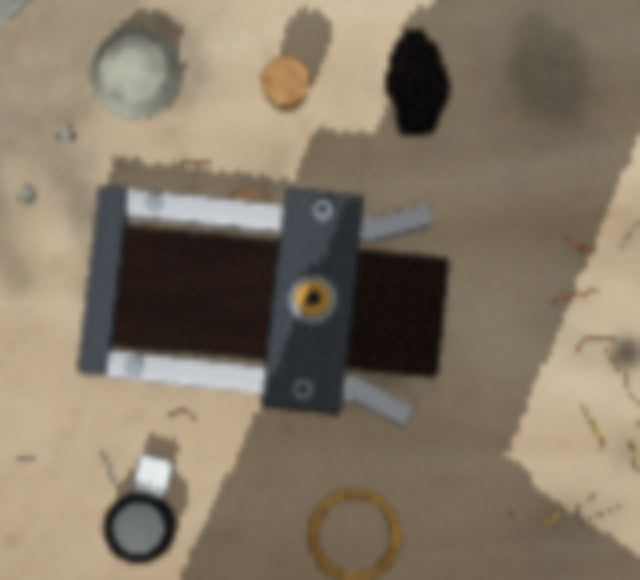

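The block is home: its front end is flush against the stop at about (118,290), it is square and centred between the rails, and its rear sticks out of the mouth at (442,318). The bystanders are where they were. I hand in.

```bash
python3 -c "
from bench import ctrl, eyes
print(ctrl.hand_in())"
```

```text
the job is handed in; nothing more can be done
None
```

The walnut block is home against the jig's end stop, flat and in line, the hand is clear, the small things were left where they were, and the job is handed in (no verdict was shown).

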